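# Open the boot gauge to its end stop

## Robot

A 6-joint arm with a two-finger parallel gripper is mounted at the origin on the work surface. World frame = base frame: x ahead of the robot, y to its left, z up, the work surface at z = 0. Lengths are in mm, angles in rad, forces in N, time in s.
With the tool pointing down it reaches from about 350 to 775 mm from the base axis. Payload 7.3 kg.
Tool frame: the origin (TCP) lies midway between the tips of the shut fingers; the grasp point (between the pads) lies 19 mm behind it; x points along the fingers, z is the direction in which the jaws open and shut, and the axes are right-handed (so a half turn about x gives the same grasp; the last joint's range is limited). The gripper opens to 92 mm and grips with 3 to 60 N. Pads are 19 mm wide; open, the fingers measure 130 mm over their backs; the gripper's body (75 mm by 190 mm) begins 47 mm behind the grasp point.
Start: joints at [-1.357, 0.342, 1.524, -0, 1.275, -0.146], TCP at [184.869, -491.394, 226.741] pointing down, gripper open.
Joint ranges: [-2.53, 2.53], [-0.77, 2.02], [0.04, 2.7], [-1, 4.14], [0.28, 2.66], [-3.11, 3.11]. Speed limits (rad/s): [2.57, 2.57, 3.14, 3.14, 3.14, 3.14].

## Interface

Orientations are given as [roll, pitch, yaw] about the fixed x, y, z axes, in that order (R = Rz(yaw) Ry(pitch) Rx(roll)).
In Python, from plant import monitor, optics, close_job gives the robot as it stands.
- The arm moves only by the tool send_rows, never from a script. Its argument "commands" is a list that holds one entry, the list of rows, each a list of 5 numbers: the shift along the tool's x, y, z in m, then the turn about the tool's x in degrees, then the finger opening in m, from 0 to 0.0918. A call has 1 to 10 rows; each row shifts and turns the pose as measured when the row begins, along the tool's axes as they then stand; what a row does not reach is not made up. A row lasts 1/12 s, in which the tool goes at most 41.7 mm and 7.16 degrees, less where a joint would pass 70% of its speed; a pose out of reach is approached as far as the arm can. A call with a gripper value outside its range is refused whole. The fingers move at their own pace and stop on an object; the grip force is fixed at half the most. Time passes only in rows, so rows that do not move let the fingers close. It gives the time, the measured TCP pose, the force and the opening at its end, in the units of the state.
- monitor.get_obs(): the state, without advancing time (a new reading comes with each control period).
- optics.capture(name): name is "side" or "top"; returns a dict with "color" (384x512x3 uint8, blue, green, red), "camera_matrix" (3x3 intrinsics, pixels), "camera_from_world" (4x4, takes a point from world to camera coordinates). Camera axes: x right, y down, z forward; pixel columns grow to the right and rows downward; lengths in mm; the calibration is good to about 2 mm. A picture is of the moment at which its call begins. There is no depth.
- close_job(): hands the job in, once; it reports no verdict.
The state is a dict: "time": time; "joint_positions": joint angles; "dq": joint speeds; "tau": joint torques, N m; "tool_pos": TCP position; "tcp_rot": TCP orientation; "contact_force": force on the tool from outside, world axes, zero at the start; "moment": the same for the moment, N m; "grip_width": finger opening in mm.
Only numpy, scipy, OpenCV 4.12 (cv2) and the standard library are available. Lean on these libraries where they do the work, as an engineer would, in place of code of your own. Each camera call takes 0.05 s, during which the arm holds its last target.

## Task

Open the boot gauge on the bench for the next boot: press the round lock button on top of its sliding carriage with a fingertip and, keeping it down all the way, push the carriage along the rail away from the heel cup until it stands fully against the end block. Only then let the button spring up again and take the hand away. This is done by pressing and pushing alone: pick nothing up, and leave the brush, the tin and the jar where they stand.

Things in the scene. Friction and masses are not known exactly. Their poses are not given: they have to be found in the camera images.
- gauge: Boot gauge fixed flat on the bench, any yaw: plywood board 420 x 110 mm, 12 mm thick. Origin: centre of its underside, on the bench. x axis: along the steel rail (50 mm wide, top 28 mm above the bench), pointing from the heel cup (curved aluminium wall around x = -155 to -200 mm, top 72 mm above the bench) to the end block; z up.
- end_block (a point): Point on the end block's face towards the carriage, at gauge x = +135 mm, 46 mm above the bench (its top edge), mid-width. Dark steel block 26 mm thick, 90 mm wide.
- carriage (a joint): Carriage's travel along the gauge's x axis, m: 0 nearest the heel cup, 0.155 hard against the end block. Its centre (and the button's) is at gauge x = joint - 0.072, y = 0. A toothed lock (8 mm steps, up to 2.5 mm play each way) holds it while the button is up; with the button down it slides against about 1.2 N. Grey plastic, 104 mm long, 74 mm wide, flat deck 44 mm above the bench, open to both sides.
- ledge (a point): Middle of the top edge of the carriage's push ledge, on its inner face (towards the button): a wall across the deck at the end-block end, 12 mm thick, 74 mm wide, 16 mm over the deck (60 mm above the bench), 40 mm from the button's axis. A fingertip on the button can push on it.
- toe_plate (a point): Middle of the top edge of the carriage's aluminium toe plate, on its inner face (towards the button): stands across the carriage's heel-cup end, 8 mm thick, 90 mm wide, top 80 mm above the bench, 42 mm from the button's axis.
- lock_button (a joint): How far the lock button is pressed, m: 0 up (locked), 0.006 fully down; springs up by itself. About 3.3 N starts it and 6.3 N holds it fully down. The lock lets go once it is pressed more than 2.5 mm; hold it 4 to 6 mm down while sliding. If let go with the carriage over 2 mm short of the end block it may catch a tooth and not come fully up.
- button_top (a point): Centre of the flat top of the lock button: round, black, 32 mm across, in the middle of the carriage between toe plate and ledge. Up, it is 56 mm above the bench (12 mm over the deck); fully down 50 mm. Moves with carriage and button.
- button_home (a point): Fixed point on the gauge: where the centre of the button's top (button up) is when the carriage is against the end block.
- brush: Bystander: loose shoe brush, 150 x 48 mm, 40 mm high, bristles down, beside the gauge. Origin: centre of its underside; x along its length.
- tin: Bystander: loose round polish tin, 80 mm across, 28 mm high, beside the gauge. Origin: centre of its underside.
- jar: Bystander: loose grey jar with black cap, 72 mm across, 105 mm high, beside the gauge. Origin: centre of its underside.

How it is judged (in metres and radians):
On the way, in this order (a step that is already met when the one before it is completed fails the run):
1. the lock button is pressed down while the carriage is still well short of the end block (value of joint lock_button above 0.0025 m and value of joint carriage below 0.12 m), for 0.1 s.
2. the carriage reaches the end block with the button still held down (value of joint carriage above 0.152 m and value of joint lock_button above 0.0025 m), for 0.1 s.
At the end, for the whole second after the job is handed in: The carriage stands within 3 mm of the end block, the lock button is up again (within 1 mm), and brush, tin and jar stand upright within 20 mm of where they were (value of joint carriage above 0.152 m and value of joint lock_button below 0.001 m and distance of each of brush, tin, jar from where it was at the start of the episode below 0.02 m and angle between each of brush, tin, jar's own z axis and vertical below 0.15 rad); the robot touches nothing.
It fails at once if the lock button was let up (pressed less than 1 mm) on the way, with the carriage between start and end block (joint 0.075 to 0.145) (value of joint lock_button below 0.001 m and value of joint carriage between 0.075 and 0.145 m).
It fails at once if the brush, the tin or the jar was shifted more than 20 mm or picked up (distance of any of brush, tin, jar from where it was at the start of the episode above 0.02 m).
It also fails if it takes over 35 s, if anything falls off the work surface, if the arm or the gripper's body presses on something with over 40 N, if the wrist force passes 120 N, or if a joint passes its speed limit or range.

## Working session

There is one attempt and no reset: what is moved stays moved. The work goes in short steps, Python scripts to look and compute and a tool call to move; the robot and the scene stay as the last step left them, time stands still between calls to the robot, and variables do not carry over. Pictures are saved under pics/ and viewed, and the job is handed in when it is done.

Besides the shell and the picture viewer there is one more tool, called after "Call:" by a JSON object that holds its "op" and its "data", one argument or row to a line. send_rows: Moves the arm, as the interface text tells. Its arguments: {"type":"object","properties":{"commands":{"type":"array","items":{"type":"array","items":{"type":"array","items":{"type":"number"}}}}},"required":["commands"]}

```bash
mkdir -p pics; python3 - <<'E'
from plant import monitor, optics
import cv2,pickle
o=monitor.get_obs();print(o)
for n in("side","top"):
    d=optics.capture(n);cv2.imwrite(f"pics/{n}0.png",d["color"]);pickle.dump(d,open(n+"0.pkl","wb"))
    print(n,d["camera_matrix"].tolist(),d["camera_from_world"].round(4).tolist())
E
```

```text
{'time': 0.0, 'joint_positions': array([-1.35705274e+00,  3.42714888e-01,  1.52505518e+00, -1.98320156e-05,
        1.27539843e+00, -1.45992771e-01]), 'dq': array([-0.00083314, -0.00237554,  0.0016711 , -0.00117498, -0.00033068,
       -0.00035377]), 'tau': array([ 4.65998892e-04, -4.31243384e+01, -2.44227809e+01,  7.18784449e-02,
        5.58987586e-02, -1.32581572e-04]), 'tool_pos': array([ 184.74170822, -490.96649099,  226.03571886]), 'tcp_rot': array([3.00763347, 1.56922037, 1.79657929]), 'contact_force': array([-0.14234237,  0.97710956,  0.23481325]), 'moment': array([ 0.00814525, -0.01511002,  0.01480714]), 'grip_width': 91.66230104116086}
side [[380.8341584053836, 0.0, 254.88884675396113], [0.0, 380.8341584053836, 190.6292022462233], [0.0, 0.0, 1.0]] [[-0.9308, -0.3649, 0.0217, 540.5593], [-0.2514, 0.5958, -0.7628, 180.4673], [0.2655, -0.7154, -0.6463, 663.5158], [0.0, 0.0, 0.0, 1.0]]
top [[432.0251806918251, 0.0, 259.2352695943218], [0.0, 432.0251806918251, 187.27141817458218], [0.0, 0.0, 1.0]] [[0.0197, -0.9998, 0.0095, 2.6241], [-0.9817, -0.0212, -0.1891, 581.5358], [0.1893, -0.0056, -0.9819, 863.1148], [0.0, 0.0, 0.0, 1.0]]
```

View pics/side0.png

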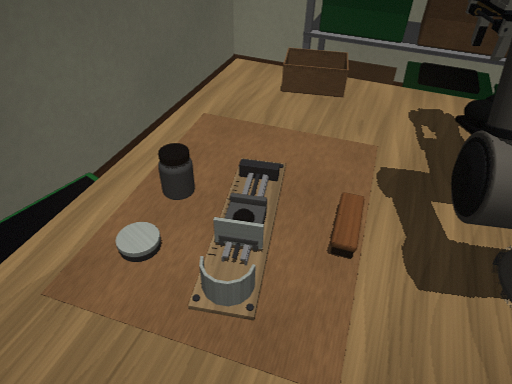

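View pics/top0.png

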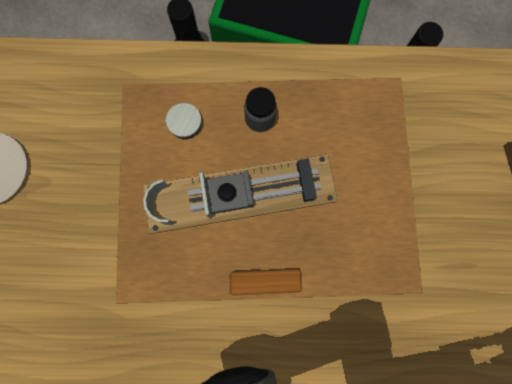

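The top view shows the gauge with its heel cup at about (158,203) and end block at about (307,180). The button is at about (227,192), with the tin at (184,121), the jar at (261,108) and the brush at (265,282). I'll enlarge both views to measure.

```bash
python3 - <<'E'
import cv2
a=cv2.imread("pics/top0.png")[140:245,135:345];cv2.imwrite("pics/topc.png",cv2.resize(a,None,fx=3.8,fy=3.8,interpolation=cv2.INTER_CUBIC))
a=cv2.imread("pics/side0.png")[150:320,185:295];cv2.imwrite("pics/sidec.png",cv2.resize(a,None,fx=3.5,fy=3.5,interpolation=cv2.INTER_CUBIC))
E
```

```text
(no output)
```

View pics/topc.png

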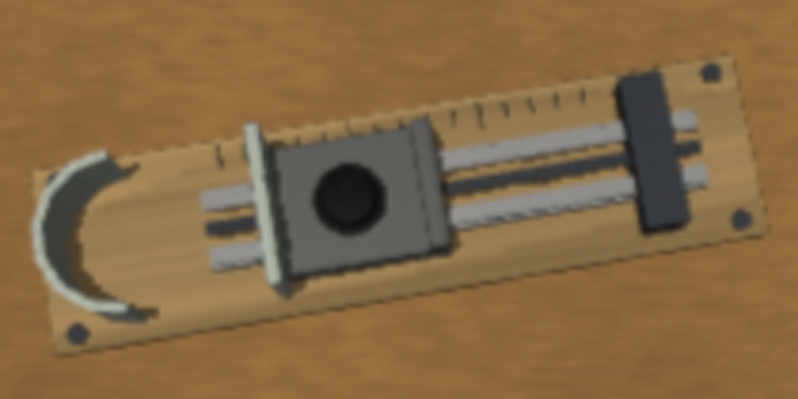

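View pics/sidec.png

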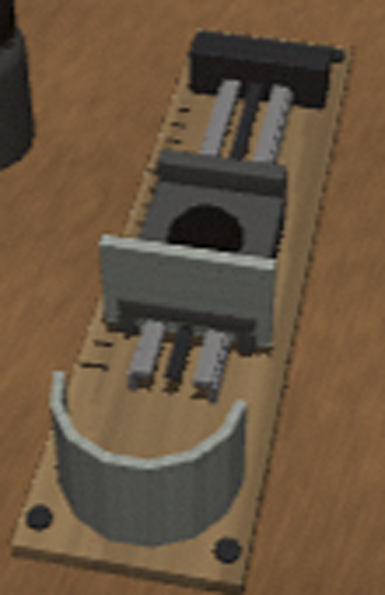

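```bash
cat > h.py <<'E'
import numpy as np,pickle
from scipy.optimize import least_squares
cams={n:pickle.load(open(n+"0.pkl","rb")) for n in("side","top")}
def proj(n,P):
    d=cams[n];c=d["camera_from_world"]@np.append(P,1);p=d["camera_matrix"]@c[:3];return p[:2]/p[2]
def g2w(p,P):
    c,s=np.cos(p[2]),np.sin(p[2]);return np.array([p[0]+c*P[0]-s*P[1],p[1]+s*P[0]+c*P[1],P[2]])
E
python3 - <<'E'
from h import *
T=lambda u,v:np.array([135+(u+.5)/3.8-.5,140+(v+.5)/3.8-.5]);S=lambda u,v:np.array([185+(u+.5)/3.5-.5,150+(v+.5)/3.5-.5])
b=lambda x,y,z=12:(lambda q:(x,y,z)); c=lambda dx,y,z:(lambda q:(q+dx,y,z))
# board's +y side is up in the top image? gauge x points right in image = -world y; y up in image = +world x
O=[("top",T(35,172),b(-210,55)),("top",T(733,58),b(210,55)),("top",T(766,232),b(210,-55)),("top",T(57,353),b(-210,-55)),
("top",T(350,198),c(-72,0,56)),("top",T(427,119),c(-72+52,37,60)),("top",T(452,250),c(-72+52,-37,60)),
("side",S(12,549),b(-210,55)),("side",S(243,585),b(-210,-55)),("side",S(352,50),b(210,-55)),
("side",S(206,232),c(-72,0,56)),("top",T(618,82),b(135,45,46)),("top",T(640,232),b(135,-45,46))]
f=lambda p:np.concatenate([proj(n,g2w(p,m(p[3])))-uv for n,uv,m in O])
best=min((least_squares(f,[500,0,y,60],x_scale=[100,100,1,50],loss="soft_l1") for y in(-1.4,1.7)),key=lambda r:r.cost)
print(best.x,best.cost);print(f(best.x).reshape(-1,2).round(1))
p=best.x;np.save("p.npy",p)
from plant import monitor
o=monitor.get_obs()
from scipy.spatial.transform import Rotation as R
print(R.from_euler('xyz',o['tcp_rot']).as_matrix().round(3))
print("btn",g2w(p,(p[3]-72,0,56)),"home",g2w(p,(83,0,56)),"dir",np.cos(p[2]),np.sin(p[2]))
E
```

```text
[575.56934139  57.39083857  -1.38224926  43.77788173] 7.667695141163018
[[-1.2 -0.3]
 [-0.1 -0.5]
 [ 1.   1. ]
 [-1.   0.9]
 [-0.9 -0.1]
 [ 0.2 -0.5]
 [-0.6 -1.1]
 [-0.2 -0.8]
 [ 0.5  0.9]
 [ 1.5 -0.1]
 [ 0.7 -1.4]
 [-0.1 -1.1]
 [ 1.9 -0.3]]
[[-0.     0.936  0.352]
 [ 0.001  0.352 -0.936]
 [-1.     0.    -0.001]]
btn [570.27961581  85.11279309  56.        ] home [591.12619007 -24.13820202  56.        ] dir 0.18743191179597807 -0.9822775974440753
```

Call:
{"op": "send_rows", "data": {
  "commands": [
    [[0, 0, 0, 7, 0], [0, 0, 0, 2.8, 0], [0, 0.028, -0.028, 0, 0], [0, 0.028, -0.028, 0, 0], [0, 0.028, -0.028, 0, 0], [0, 0.028, -0.028, 0, 0], [0, 0.028, -0.028, 0, 0], [0, 0.028, -0.028, 0, 0], [0, 0.028, -0.028, 0, 0], [0, 0.028, -0.028, 0, 0]]
  ]
}}

```text
time: 0.93
tool_pos: [366.6, -225.0, 222.1]
tcp_rot: [-2.69, 1.563, 2.188]
contact_force: [1.1, -1.3, 0.6]
grip_width: 29.9
```

Call:
{"op": "send_rows", "data": {
  "commands": [
    [[0, 0.028, -0.028, 0, 0], [0, 0.028, -0.028, 0, 0], [0, 0.028, -0.028, 0, 0], [0, 0.028, -0.028, 0, 0], [0.02, 0.028, -0.028, 0, 0], [0.02, 0.028, -0.028, 0, 0], [0.02, 0.028, -0.028, 0, 0], [0, 0.028, -0.028, 0, 0], [0, 0.01, -0.01, 0, 0], [0, 0, 0, 0, 0]]
  ]
}}

```text
time: 1.77
tool_pos: [558.9, 56.9, 163.7]
tcp_rot: [-2.576, 1.562, 2.31]
contact_force: [-0.9, 0.0, 0.1]
grip_width: 0.7
```

```bash
cat > st.py <<'E'
from h import *
from plant import monitor
from scipy.spatial.transform import Rotation as R
o=monitor.get_obs();p=np.load("p.npy");q=p[3]
M=R.from_euler('xyz',o['tcp_rot']).as_matrix();t=o['tool_pos']
print("pos",t.round(1),"F",o['contact_force'].round(1),"w",o['grip_width'],"t",o['time'])
print(M.round(3))
c,s=np.cos(p[2]),np.sin(p[2]);d=t[:2]-p[:2]
print("gauge xy",(c*d[0]+s*d[1]).round(1),(-s*d[0]+c*d[1]).round(1),"btn x",q-72)
def to(gx,gy,z): print("move tool to",gx,gy,z,(M.T@(g2w(p,(gx,gy,z))-t)).round(1))
to(q-72+12,0,56)
# extra turn about tool x
zt=M[:,2];print("turn deg",np.degrees(np.arctan2(zt[1],zt[0])-p[2]))
E
python3 st.py
```

```text
pos [558.9  56.9 163.7] F [-0.9  0.   0.1] w 0.7200323961314075 t 1.7667
[[-0.006  0.985  0.172]
 [ 0.006  0.172 -0.985]
 [-1.    -0.005 -0.007]]
gauge xy -2.6 -16.5 btn x -28.222118269184882
move tool to -16.222118269184882 0 56 [107.8  16.7 -13.1]
turn deg -0.8837682958134011
```

Call:
{"op": "send_rows", "data": {
  "commands": [
    [[0, 0.016, -0.013, -0.9, 0], [0.025, 0, 0, 0, 0], [0.025, 0, 0, 0, 0], [0.02, 0, 0, 0, 0], [0.01, 0, 0, 0, 0], [0, 0, 0, 0, 0]]
  ]
}}

```text
time: 2.27
tool_pos: [571.0, 71.4, 80.8]
tcp_rot: [-2.411, 1.563, 2.493]
contact_force: [-0.5, 0.6, 0.9]
grip_width: 0.2
```

```bash
python3 st.py; python3 - <<'E'
from plant import optics
import cv2
a=optics.capture("side")["color"][120:310,170:320];cv2.imwrite("pics/s1.png",cv2.resize(a,None,fx=3,fy=3,interpolation=cv2.INTER_CUBIC))
a=optics.capture("top")["color"][130:270,135:345];cv2.imwrite("pics/t1.png",cv2.resize(a,None,fx=3,fy=3,interpolation=cv2.INTER_CUBIC))
E
```

```text
pos [571.   71.4  80.8] F [-0.5  0.6  0.9] w 0.1954478768863915 t 2.2667
[[-0.007  0.982  0.19 ]
 [ 0.005  0.19  -0.982]
 [-1.    -0.005 -0.006]]
gauge xy -14.6 -1.9 btn x -28.222118269184882
move tool to -16.222118269184882 0 56 [24.8  2.  -1.5]
turn deg 0.16763451795182646
```

View pics/s1.png

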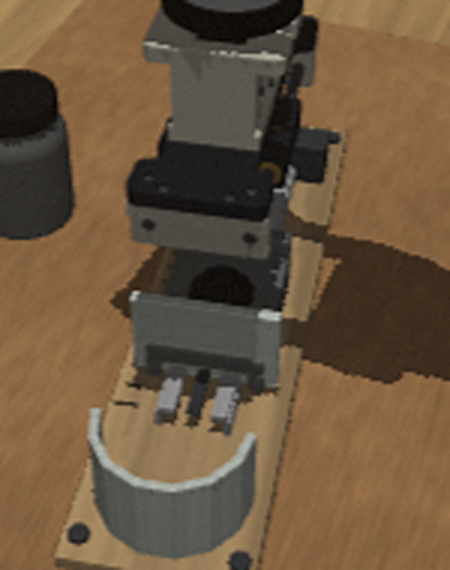

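View pics/t1.png

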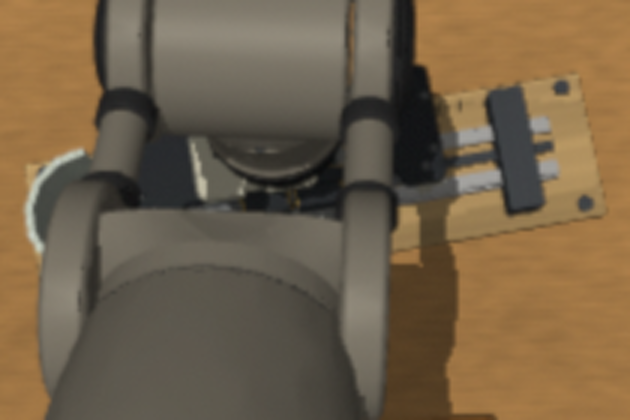

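The side view shows the gripper above the carriage, with the button visible at about crop (220,285), and the jar is clear. The top view is hidden by the arm. I'll go down and watch the force.

Call:
{"op": "send_rows", "data": {
  "commands": [
    [[0.01, 0.002, -0.001, 0, 0], [0.009, 0, 0, 0, 0], [0, 0, 0, 0, 0]]
  ]
}}

```text
time: 2.62
tool_pos: [576.5, 72.1, 66.2]
tcp_rot: [2.268, 1.565, 0.888]
contact_force: [0.1, -0.2, -0.5]
grip_width: 0.3
```

Call:
{"op": "send_rows", "data": {
  "commands": [
    [[0.003, 0, 0, 0, 0], [0.003, 0, 0, 0, 0], [0, 0, 0, 0, 0]]
  ]
}}

```text
time: 2.87
tool_pos: [577.2, 72.0, 60.4]
tcp_rot: [2.085, 1.563, 0.705]
contact_force: [-1.7, -0.7, 0.5]
grip_width: 0.8
```

Call:
{"op": "send_rows", "data": {
  "commands": [
    [[0.002, 0, 0, 0, 0], [0, 0, 0, 0, 0]]
  ]
}}

```text
time: 3.03
tool_pos: [577.3, 72.1, 58.4]
tcp_rot: [2.054, 1.563, 0.674]
contact_force: [-0.1, 0.2, -0.3]
grip_width: 0.4
```

Call:
{"op": "send_rows", "data": {
  "commands": [
    [[0, -0.004, 0, 0, 0], [0, 0, 0, 0, 0]]
  ]
}}

```text
time: 3.2
tool_pos: [573.2, 71.4, 58.5]
tcp_rot: [2.032, 1.563, 0.652]
contact_force: [-0.2, 0.8, 0.5]
grip_width: 0.7
```

Call:
{"op": "send_rows", "data": {
  "commands": [
    [[0.003, 0, 0, 0, 0], [0, 0, 0, 0, 0]]
  ]
}}

```text
time: 3.37
tool_pos: [573.7, 71.4, 56.0]
tcp_rot: [1.91, 1.561, 0.53]
contact_force: [-1.0, -0.1, 2.9]
grip_width: 0.2
```

Call:
{"op": "send_rows", "data": {
  "commands": [
    [[0.002, 0, 0, 0, 0], [0, 0, 0, 0, 0]]
  ]
}}

```text
time: 3.53
tool_pos: [573.7, 71.4, 54.5]
tcp_rot: [1.89, 1.561, 0.51]
contact_force: [-1.9, -0.3, 4.0]
grip_width: 0.6
```

Call:
{"op": "send_rows", "data": {
  "commands": [
    [[0.002, 0, 0, 0, 0], [0, 0, 0, 0, 0]]
  ]
}}

```text
time: 3.7
tool_pos: [573.7, 71.4, 52.9]
tcp_rot: [1.873, 1.561, 0.493]
contact_force: [-1.4, 0.3, 4.7]
grip_width: 0.4
```

Call:
{"op": "send_rows", "data": {
  "commands": [
    [[0.002, 0, 0, 0, 0], [0, 0, 0, 0, 0]]
  ]
}}

```text
time: 3.87
tool_pos: [573.7, 71.3, 51.3]
tcp_rot: [1.856, 1.561, 0.476]
contact_force: [-2.4, -0.6, 6.2]
grip_width: 0.4
```

Call:
{"op": "send_rows", "data": {
  "commands": [
    [[0, 0, 0.004, 0, 0], [0, 0, 0.004, 0, 0], [0, 0, 0.004, 0, 0]]
  ]
}}

```text
time: 4.12
tool_pos: [575.8, 60.8, 51.9]
tcp_rot: [1.975, 1.56, 0.596]
contact_force: [-1.5, 0.5, 6.0]
grip_width: 0.6
```

```bash
python3 st.py
```

```text
pos [575.8  60.8  51.9] F [-1.5  0.5  6. ] w 0.6011500045058403 t 4.1167
[[ 0.009  0.982  0.191]
 [ 0.006  0.191 -0.982]
 [-1.     0.01  -0.004]]
gauge xy -3.3 0.9 btn x -28.222118269184882
move tool to -16.222118269184882 0 56 [ -4.1  -0.8 -13. ]
turn deg 0.18221306579372903
```

Call:
{"op": "send_rows", "data": {
  "commands": [
    [[0.0008, 0, 0.005, 0, 0], [0.0004, 0, 0.005, 0, 0], [0.0003, 0, 0.005, 0, 0], [0.0003, 0, 0.005, 0, 0]]
  ]
}}

```text
time: 4.45
tool_pos: [579.5, 41.9, 51.0]
tcp_rot: [2.113, 1.559, 0.735]
contact_force: [-1.3, 1.7, 5.6]
grip_width: 0.3
```

```bash
python3 st.py
```

```text
pos [579.5  41.9  51. ] F [-1.3  1.7  5.6] w 0.26558875234063983 t 4.45
[[ 0.008  0.982  0.191]
 [ 0.008  0.191 -0.982]
 [-1.     0.01  -0.006]]
gauge xy 16.0 0.9 btn x -28.222118269184882
move tool to -16.222118269184882 0 56 [ -4.8  -0.7 -32.2]
turn deg 0.21569270321846482
```

Call:
{"op": "send_rows", "data": {
  "commands": [
    [[0.0002, 0, 0.005, 0, 0], [0.0002, 0, 0.005, 0, 0], [0.0002, 0, 0.005, 0, 0], [0.0002, 0, 0.005, 0, 0]]
  ]
}}

```text
time: 4.78
tool_pos: [583.2, 22.5, 51.1]
tcp_rot: [2.22, 1.558, 0.842]
contact_force: [-2.3, 1.3, 5.4]
grip_width: 0.1
```

Call:
{"op": "send_rows", "data": {
  "commands": [
    [[0.0002, 0, 0.005, 0, 0], [0.0002, 0, 0.005, 0, 0], [0.0002, 0, 0.005, 0, 0], [0.0002, 0, 0.005, 0, 0]]
  ]
}}

```text
time: 5.12
tool_pos: [587.0, 3.0, 51.2]
tcp_rot: [2.305, 1.557, 0.927]
contact_force: [-1.8, 1.1, 5.1]
grip_width: 0.4
```

```bash
python3 st.py;  python3 - <<'E'
from plant import optics
import cv2
a=optics.capture("side")["color"][120:310,170:320];cv2.imwrite("pics/s2.png",cv2.resize(a,None,fx=3,fy=3,interpolation=cv2.INTER_CUBIC))
E
```

```text
pos [587.    3.   51.2] F [-1.8  1.1  5.1] w 0.4123671633109472 t 5.1167
[[ 0.008  0.981  0.191]
 [ 0.011  0.191 -0.981]
 [-1.     0.01  -0.009]]
gauge xy 55.5 1.1 btn x -28.222118269184882
move tool to -16.222118269184882 0 56 [ -4.2  -0.7 -71.8]
turn deg 0.22978838310063554
```

View pics/s2.png

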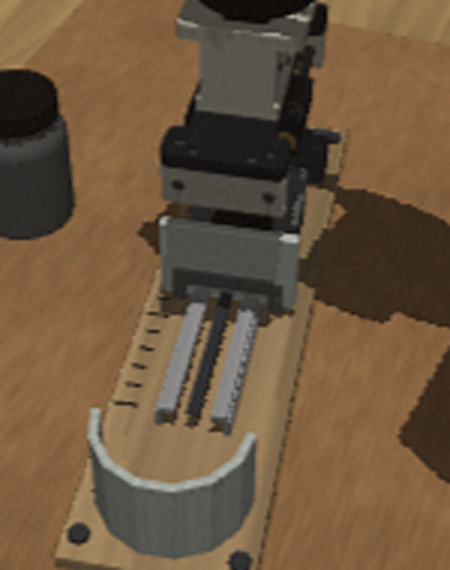

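The side view shows the carriage moving with the finger: the toe plate is now at crop (230,250), and more rail shows behind it. I'll continue.

Call:
{"op": "send_rows", "data": {
  "commands": [
    [[0.0005, 0, 0.005, 0, 0], [0.0003, 0, 0.005, 0, 0], [0.0002, 0, 0.005, 0, 0], [0.0002, 0, 0.005, 0, 0]]
  ]
}}

```text
time: 5.5
tool_pos: [590.9, -16.9, 50.9]
tcp_rot: [2.351, 1.556, 0.972]
contact_force: [-2.6, 0.3, 6.1]
grip_width: 0.2
```

Call:
{"op": "send_rows", "data": {
  "commands": [
    [[0.0003, 0, 0.004, 0, 0], [0.0003, 0, 0.004, 0, 0], [0.0002, 0, 0.004, 0, 0], [0.0002, 0, 0.004, 0, 0]]
  ]
}}

```text
time: 5.83
tool_pos: [594.0, -32.6, 50.8]
tcp_rot: [2.407, 1.555, 1.029]
contact_force: [-2.4, 0.4, 5.8]
grip_width: 0.3
```

Call:
{"op": "send_rows", "data": {
  "commands": [
    [[0.0003, 0, 0.003, 0, 0], [0.0002, 0, 0.003, 0, 0]]
  ]
}}

```text
time: 6.0
tool_pos: [595.2, -38.5, 50.9]
tcp_rot: [2.42, 1.555, 1.041]
contact_force: [-0.3, 4.1, 6.3]
grip_width: 0.1
```

Call:
{"op": "send_rows", "data": {
  "commands": [
    [[0.0003, 0, 0.003, 0, 0], [0.0002, 0, 0.003, 0, 0]]
  ]
}}

```text
time: 6.17
tool_pos: [596.9, -43.4, 51.0]
tcp_rot: [2.419, 1.552, 1.04]
contact_force: [0.1, -2.7, 5.4]
grip_width: 0.6
```

Call:
{"op": "send_rows", "data": {
  "commands": [
    [[0.0003, 0, 0.003, 0, 0], [0.0002, 0, 0.003, 0, 0]]
  ]
}}

```text
time: 6.33
tool_pos: [598.6, -49.4, 50.5]
tcp_rot: [2.361, 1.552, 0.982]
contact_force: [0.1, 2.3, 0.6]
grip_width: 0.3
```

Call:
{"op": "send_rows", "data": {
  "commands": [
    [[0.0003, 0, 0.003, 0, 0], [0.0002, 0, 0.003, 0, 0]]
  ]
}}

```text
time: 6.5
tool_pos: [598.8, -50.3, 50.1]
tcp_rot: [2.65, 1.545, 1.269]
contact_force: [-3.3, 16.4, 11.8]
grip_width: 0.2
```

```bash
python3 st.py
```

```text
pos [598.8 -50.3  50.1] F [-3.3 16.4 11.8] w 0.21505343991457354 t 6.5
[[ 0.008  0.982  0.189]
 [ 0.025  0.189 -0.982]
 [-1.     0.012 -0.023]]
gauge xy 110.1 2.6 btn x -28.222118269184882
move tool to -16.222118269184882 0 56 [  -3.    -2.4 -126.4]
turn deg 0.1067014440149262
```

```bash
python3 - <<'E'
from plant import optics
import cv2
a=optics.capture("side")["color"][120:310,170:320];cv2.imwrite("pics/s3.png",cv2.resize(a,None,fx=3,fy=3,interpolation=cv2.INTER_CUBIC))
a=optics.capture("top")["color"][130:270,135:345];cv2.imwrite("pics/t3.png",cv2.resize(a,None,fx=3,fy=3,interpolation=cv2.INTER_CUBIC))
E
```

```text
(no output)
```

View pics/s3.png

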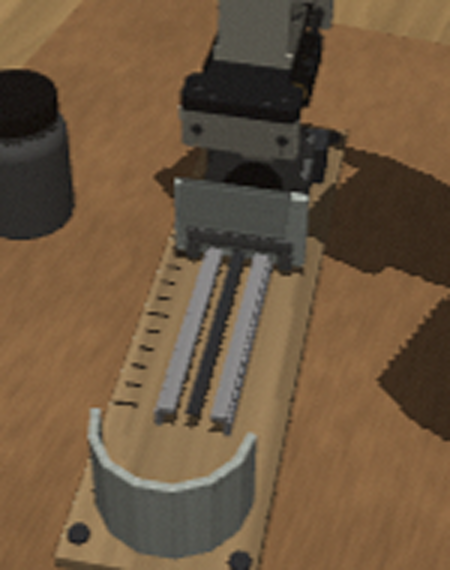

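View pics/t3.png

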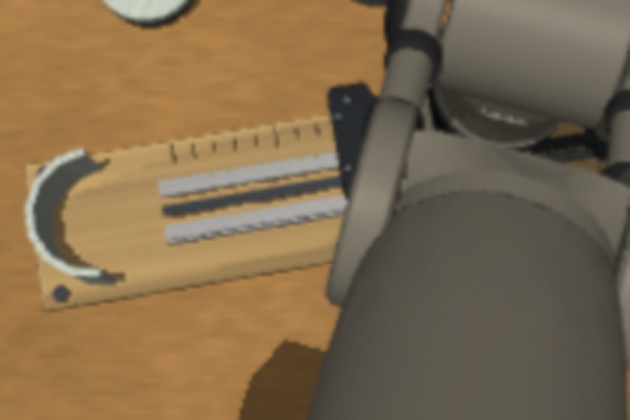

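```bash
python3 - <<'E'
from h import *
p=np.load("p.npy")
C=lambda uv:((uv-[170,120]+.5)*3-.5).round(1)
for q in(145,150,155):
    b=q-72
    print(q,"toe outer L,R",*[C(proj("side",g2w(p,(b-50,y,80)))) for y in(45,-45)])
    for z in(50,56):print("  btn far edge, left,right",z,*[C(proj("side",g2w(p,(b+dx,dy,z)))) for dx,dy in((16,0),(0,16),(0,-16))])
q=43.8;b=q-72 # initial-look bias, on s1.png
print("init",*[C(proj("side",g2w(p,(b-50,y,80)))) for y in(45,-45)],*[C(proj("side",g2w(p,(b+dx,dy,56)))) for dx,dy in((16,0),(0,16),(0,-16))])
E
python3 - <<'E'
import cv2
a=cv2.imread("pics/s3.png")[120:280,150:350];cv2.imwrite("pics/s3c.png",cv2.resize(a,None,fx=3.5,fy=3.5))
a=cv2.imread("pics/s1.png")[220:400,110:310];cv2.imwrite("pics/s1c.png",cv2.resize(a,None,fx=3,fy=3))
E
```

```text
145 toe outer L,R [172.5 195. ] [308.6 213.7]
  btn far edge, left,right 50 [257.6 178.4] [230.9 189.3] [275.9 195.4]
  btn far edge, left,right 56 [257.8 171.8] [231.  182.7] [276.2 188.7]
150 toe outer L,R [174.3 190.3] [309.8 208.8]
  btn far edge, left,right 50 [258.9 174.1] [232.4 185. ] [277.2 191. ]
  btn far edge, left,right 56 [259.1 167.5] [232.4 178.3] [277.5 184.3]
155 toe outer L,R [176.1 185.6] [310.9 203.9]
  btn far edge, left,right 50 [260.1 169.9] [233.8 180.6] [278.4 186.6]
  btn far edge, left,right 56 [260.3 163.3] [233.8 173.9] [278.7 179.9]
init [131.3 302.1] [282.5 324.7] [228.8 267.6] [198.8 281. ] [248.7 288.3]
```

View pics/s3c.png

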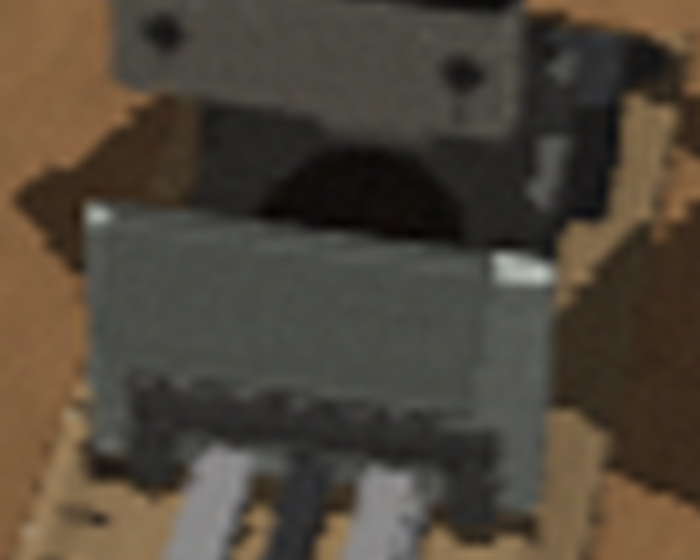

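View pics/s1c.png

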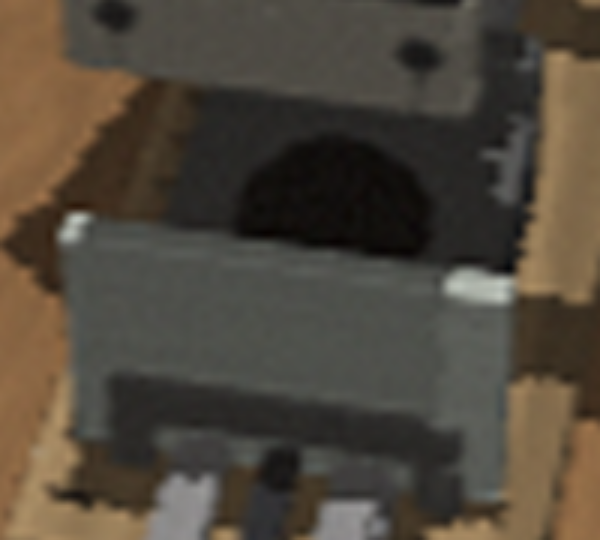

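From the side view, corrected with the first look, the carriage stands at about 154–157 mm, so it is at the end. The fingertip seems to have slid off the button toward the ledge: offset is about 27 mm, and Fz dipped to 0.6 N. I'm not certain the button stayed down long enough at the end. I'll lift straight up and press again there, nudging toward the block.

Call:
{"op": "send_rows", "data": {
  "commands": [
    [[-0.01, 0, 0, 0, 0], [-0.01, 0, 0, 0, 0], [0, 0, 0, 0, 0]]
  ]
}}

```text
time: 6.85
tool_pos: [598.0, -49.5, 70.2]
tcp_rot: [2.747, 1.544, 1.368]
contact_force: [0.6, -0.7, 0.9]
grip_width: 0.1
```

```bash
sed -i 's/^to(q.*/to(83+10,0,56)/' st.py; python3 st.py; python3 - <<'E'
from plant import optics
import cv2
a=optics.capture("side")["color"][150:220,220:290];cv2.imwrite("pics/s4.png",cv2.resize(a,None,fx=8,fy=8,interpolation=cv2.INTER_CUBIC))
E
```

```text
pos [598.  -49.5  70.2] F [ 0.6 -0.7  0.9] w 0.06751405313972718 t 6.85
[[ 0.005  0.982  0.191]
 [ 0.026  0.19  -0.981]
 [-1.     0.01  -0.025]]
gauge xy 109.2 2.0 btn x -28.222118269184882
move tool to 93 0 56 [ 14.5  -2.1 -15.9]
turn deg 0.19221845334224968
```

View pics/s4.png

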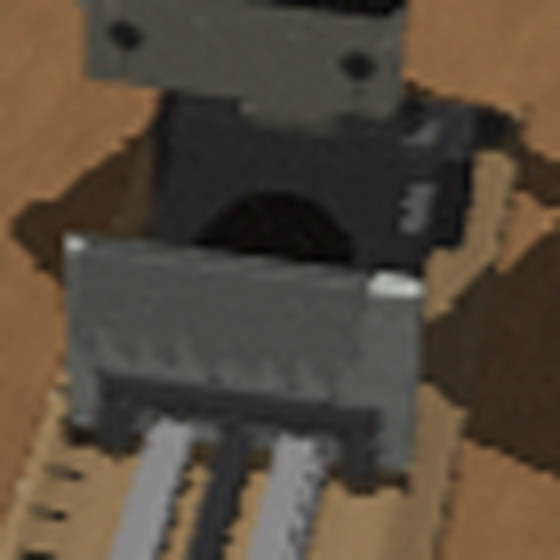

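The button edge is at the same place as before the lift (crop row about 192, which is row 174), so the finger had indeed slipped off and the button was already up. I'll press it again at the end position.

Call:
{"op": "send_rows", "data": {
  "commands": [
    [[0, -0.002, -0.008, 0, 0], [0, 0, -0.008, 0, 0], [0, 0, 0, 0, 0], [0.006, 0, 0, 0, 0], [0.004, 0, 0, 0, 0], [0, 0, 0, 0, 0]]
  ]
}}

```text
time: 7.4
tool_pos: [591.2, -33.1, 57.4]
tcp_rot: [2.845, 1.545, 1.465]
contact_force: [-0.5, 0.3, -0.4]
grip_width: 0.2
```

```bash
python3 st.py
```

```text
pos [591.2 -33.1  57.4] F [-0.5  0.3 -0.4] w 0.20465418957464232 t 7.4
[[ 0.003  0.982  0.19 ]
 [ 0.026  0.19  -0.982]
 [-1.     0.008 -0.025]]
gauge xy 91.9 -1.6 btn x -28.222118269184882
move tool to 93 0 56 [1.3 1.6 1.2]
turn deg 0.13282208635619977
```

Now I'll press to about 5 mm down, nudge lightly toward the block and hold.

Call:
{"op": "send_rows", "data": {
  "commands": [
    [[0.003, 0.001, 0, 0, 0], [0.002, 0, 0, 0, 0], [0.002, 0, 0, 0, 0], [0, 0, 0, 0, 0]]
  ]
}}

```text
time: 7.73
tool_pos: [592.0, -33.2, 50.5]
tcp_rot: [2.887, 1.545, 1.507]
contact_force: [-3.2, 0.2, 5.8]
grip_width: 0.7
```

Call:
{"op": "send_rows", "data": {
  "commands": [
    [[0.0015, 0, 0, 0, 0], [0.0005, 0, 0.001, 0, 0], [0.0003, 0, 0.001, 0, 0], [0.0003, 0, 0.001, 0, 0], [0, 0, 0, 0, 0]]
  ]
}}

```text
time: 8.15
tool_pos: [593.3, -34.7, 51.4]
tcp_rot: [2.801, 1.542, 1.42]
contact_force: [-2.6, -0.6, 5.0]
grip_width: 0.4
```

Call:
{"op": "send_rows", "data": {
  "commands": [
    [[0.0012, 0, 0.002, 0, 0], [0.0005, 0, 0.002, 0, 0], [0.0003, 0, 0.002, 0, 0]]
  ]
}}

```text
time: 8.4
tool_pos: [595.2, -38.8, 50.9]
tcp_rot: [2.745, 1.539, 1.363]
contact_force: [-2.0, 3.0, 5.0]
grip_width: 0.3
```

Call:
{"op": "send_rows", "data": {
  "commands": [
    [[0.0003, 0, 0.001, 0, 0], [0.0003, 0, 0.001, 0, 0], [0.0003, 0, 0, 0, 0]]
  ]
}}

```text
time: 8.65
tool_pos: [596.1, -39.7, 51.2]
tcp_rot: [2.719, 1.536, 1.337]
contact_force: [-2.4, 0.1, 5.0]
grip_width: 0.7
```

```bash
python3 st.py
```

```text
pos [596.1 -39.7  51.2] F [-2.4  0.1  5. ] w 0.6742420266457525 t 8.65
[[ 0.008  0.982  0.187]
 [ 0.033  0.187 -0.982]
 [-0.999  0.014 -0.031]]
gauge xy 99.2 2.0 btn x -28.222118269184882
move tool to 93 0 56 [-4.6 -1.9 -6.4]
turn deg 0.009269082648542343
```

The button is down with the carriage at the end. I'll lift clear and check.

Call:
{"op": "send_rows", "data": {
  "commands": [
    [[-0.005, 0, 0, 0, 0], [-0.01, 0, 0, 0, 0], [-0.02, 0, 0, 0, 0], [-0.035, 0, 0, 0, 0], [-0.035, 0, 0, 0, 0], [-0.035, -0.01, 0.02, 0, 0], [-0.02, -0.02, 0.035, 0, 0], [0, -0.02, 0.035, 0, 0], [0, -0.02, 0.035, 0, 0], [0, -0.02, 0.035, 0, 0]]
  ]
}}

```text
time: 9.48
tool_pos: [538.8, -217.0, 216.6]
tcp_rot: [2.517, 1.537, 1.147]
contact_force: [1.2, -1.0, 0.8]
grip_width: 0.4
```

Call:
{"op": "send_rows", "data": {
  "commands": [
    [[0, -0.02, 0.035, 0, 0], [0, -0.02, 0.035, 0, 0], [0, -0.02, 0.035, 0, 0], [0, -0.02, 0.035, 0, 0], [0, -0.02, 0.035, 0, 0], [0, 0, 0, 0, 0], [0, 0, 0, 0, 0]]
  ]
}}

```text
time: 10.07
tool_pos: [467.7, -423.6, 214.9]
tcp_rot: [2.278, 1.542, 0.898]
contact_force: [-0.8, 0.8, -0.2]
grip_width: 0.5
```

```bash
python3 - <<'E'
from plant import optics
import cv2
d=optics.capture("side")["color"];cv2.imwrite("pics/s5f.png",d);a=d[130:240,215:295];cv2.imwrite("pics/s5.png",cv2.resize(a,None,fx=5.4,fy=5.4,interpolation=cv2.INTER_CUBIC))
d=optics.capture("top")["color"];cv2.imwrite("pics/t5f.png",d);a=d[140:245,135:345];cv2.imwrite("pics/t5.png",cv2.resize(a,None,fx=3.8,fy=3.8,interpolation=cv2.INTER_CUBIC))
E
```

```text
(no output)
```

View pics/s5.png

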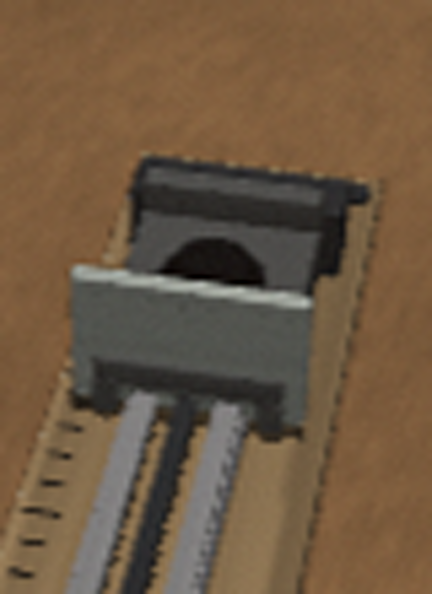

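View pics/t5.png

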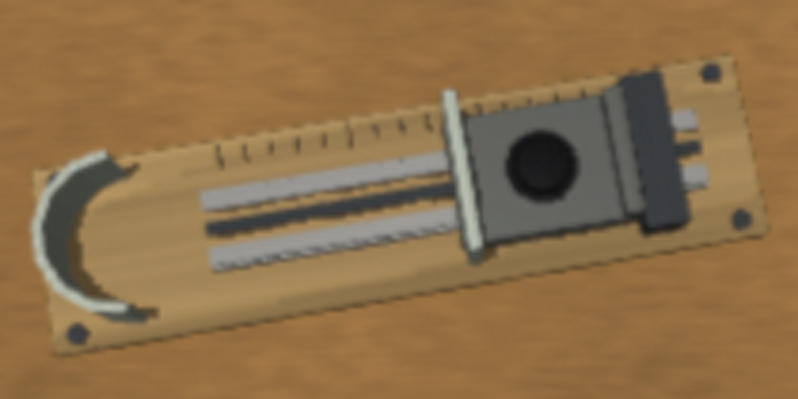

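View pics/t5f.png

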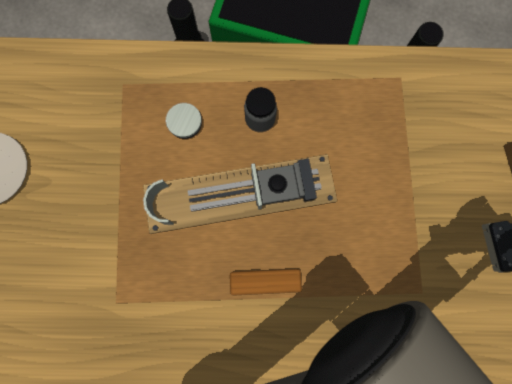

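The ledge is flush against the end block, at top crop x of about 630. The button's far edge is at side row 174, the same as when it was up. The brush, tin and jar are at their original pixels. I'm handing in.

```bash
python3 -c "
from plant import close_job
print(close_job())"
```

```text
the job is handed in; nothing more can be done
None
```

I pressed the lock button about 5 mm down with the shut fingers and slid the carriage along the rail until it stood against the end block. I then let the button up, took the hand away and handed the job in at about 10 s; no verdict was reported.

**Slip at the end:** The fingertip slid across the button and came off toward the ledge, at about 6.2–6.3 s. The force readings put the carriage's arrival at the end block at about 6.0 s, so the button was still down at that moment. To be safe I pressed the button again with the carriage at the end, for about 1 s at about 5 N, while nudging toward the block.

**Last checks:**
- **Carriage:** the final pictures show it flush with the end block. The side view gave about 154–157 mm of travel, to an accuracy of about 2 mm.
- **Button:** its edge is at the same pixel row as when it was up. I judged this from the picture only, and it can't confirm the 1 mm limit.
- **Brush, tin and jar:** all are at their original places in the image.
- **Arm:** it is clear of everything, and the force reading is about zero.

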